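# Feel for the hidden shoulder with a bore-depth gauge and lock it

### The arm

A 6-joint arm with a two-finger parallel gripper is mounted at the origin on a cart in front of the work surface, level with it; the furniture and walls round the work are solid. World frame = base frame: x ahead of the robot, y to its left, z up, the work surface at z = 0. Lengths are in m, angles in rad, forces in N, time in s.
With the tool pointing down it reaches from about 0.35 to 0.775 m from the base axis. Payload 5.5 kg.
Tool frame: the origin (TCP) lies between the finger pads; the fingertips stand 22 mm ahead of it and the grasp point (between the pads) lies 3 mm ahead of it; z points along the fingers, y is the line along which they close (so a half turn about z gives the same grasp; the last joint's range is limited). The gripper opens to 85 mm and grips with 20 to 120 N. Pads are 22 mm wide; open, the fingers measure 114 mm over their backs; the gripper's body (76 mm by 85 mm) begins 54 mm behind the grasp point. The pads swing forward as they close: fully open they stand 13 mm farther back than shut.
Start: joints at [-1.449, 0.313, 0.046, 1.304, 0, 1.431], TCP at [0.149, -0.555, 0.253] pointing down, gripper open.
Joint ranges: [-2.76, 2.76], [-0.86, 1.69], [-1.03, 1.26], [-2.2, 2.34], [-1.47, 1.5], [-3.14, 3.14]. Speed limits (rad/s): [2.57, 2.57, 3.14, 3.14, 3.14, 3.14].

### API

Orientations are given as a unit quaternion [w, x, y, z].
In Python, from workcell import env gives the robot as it stands.
- The arm moves only by the shell command python3 nudge.py [OPENING] [FORCE], which reads ROWS from standard input. ROWS is a JSON list that holds a single list of rows (three levels of brackets), with 1 to 8 rows, each of 6 numbers: dx, dy, dz in m, then a rotation vector rx, ry, rz in rad; each row is the pose to reach, as a shift and turn from the pose commanded when the command began, along the tool's axes at that moment; what a row does not reach only later rows make up. A row lasts 1/8 s, in which the tool goes at most 0.0625 m and 0.188 rad, less where a joint would pass 70% of its speed; a pose out of reach is approached as far as the arm can. OPENING is the finger opening in m, set as the command begins (- or left out keeps the last). The fingers move at their own pace and stop on an object; FORCE is the grip in N (left out, the last holds). Time passes only in rows, so rows that do not move let the fingers close. It prints the time, the measured TCP pose, the force, the opening and the grip force at its end. Input that does not fit is refused with a message, and nothing moves.
- env.get_state(): the state, without advancing time (a new reading comes with each control period).
- env.read_camera(name): name is "scene" or "top"; returns a dict with "image" (480x640x3 uint8, red, green, blue), "K" (3x3 intrinsics, pixels), "R" (3x3) and "t" (3): a world point X has camera coordinates R X + t. Camera axes: x right, y down, z forward; pixel columns grow to the right and rows downward; lengths in m; the calibration is good to about 2 mm. A picture is of the moment at which its call begins. There is no depth.
- env.hand_in(): hands the job in; it is judged then, once.
The state is a dict: "clock": time; "joint_pos": joint angles; "qvel": joint speeds; "tau": joint torques, N m; "tcp_pos": TCP position; "orientation": TCP orientation; "wrist_force": force on the tool from outside, world axes, zero at the start; "ft_torque": the same for the moment, N m; "finger_gap": finger opening in m; "grip_force": force on a finger pad.
Only numpy, scipy, OpenCV 4.12 (cv2) and the standard library are available. Lean on these libraries where they do the work, as an engineer would, in place of code of your own. Each camera call takes 0.05 s, during which the arm holds its last target. There are 200 camera calls.

### The job

Take the depth of the blind bore: slide the gauge's carriage along its rail toward the metal block until you feel the rod bear on the hidden shoulder inside the bore; press gently, no harder than needed to be sure it touches. Then, with the rod still bearing on the shoulder, swing the small lock lever on the carriage right over to its other end stop, and let go of the gauge so that the rod stays in touch. Do not disturb the other things on the bench.

Things in the scene. Friction and masses are not known exactly. Their poses are not given: they have to be found in the camera images.
- gauge: bed of the depth gauge, a dark steel plate 350 x 90 x 12 mm fixed to the bench. Origin on the bench under the plate, z up; +x runs along the rail from the carriage to the block; the plate reaches x = -185 to +165 and y = -45 to +45 mm.
- work_block: aluminium block 105 x 66 x 56 mm fixed on the bed's +x end; axes as the gauge, origin under its centre, top 68 mm above the bench. The rod has entered its blind bore. The hidden shoulder in the bore meets the rod 30 to 75 mm of travel from the carriage's rear end, different each time, and yields like a spring, 2 N per mm; more than 15 N on it is too hard.
- carriage: grey saddle 115 x 60 mm, top 48 mm above the bench; slides along the gauge's x (+x to the block) with 4 N drag, lock on or off; the drag holds it where it is left, so the rod keeps up to 4 N on the shoulder. Axes as gauge; origin at bench height on the knob's axis, gauge x = -80 mm when fully back; travel 100 mm. Saddle spans x = -95 to +20 mm, rod ahead.
- grip_knob (a point): middle of the black knurled grip knob that stands on the carriage: 22 mm diameter gripping part from 65 to 99 mm above the bench; this point is 83 mm above the bench, on the knob's vertical axis. The knob is fixed to the carriage.
- lock_lever (a joint): angle of the lock lever about an axis along the gauge's x; pivot on the carriage at x = -75 mm, y = 0 (behind the knob), 57 mm above the bench. 0: leans 45 degrees to -y (off); 1.571: end stop, leans 45 degrees to +y (locked). Starts at 0 to 0.25; turns with 0.05 N m (1 N at its ball) and stays where left.
- lever_ball (a point): centre of the 15 mm black ball at the end of the 8 mm thick steel lock lever, 58 mm from its pivot
- reel: bystander, loose: solder reel with black flanges, 52 mm across, 31 mm tall, standing; origin at the centre of its underside; leave it alone
- tape_measure: bystander, loose: tape measure, 34 x 65 x 58 mm; origin at the centre of its underside; leave it alone
- screwdriver: bystander, loose: screwdriver lying down, 144 mm long, 19 mm thick; origin at the centre of its underside; leave it alone
- tape_roll: bystander, loose: roll of tape lying flat, 62 mm across, 20 mm tall; origin at the centre of its underside; leave it alone
- can: bystander, loose: white lacquer can with black cap, 53 mm across, 107 mm tall; origin at the centre of its underside; leave it alone
- cutter: bystander, loose: side cutter lying flat, 118 x 44 x 11 mm; origin at the centre of its underside; leave it alone

How it is judged:
On the way, in this order (a step that is already met when the one before it is completed fails the run):
1. with the lock lever still off, the rod bears on the hidden shoulder with more than 1.5 N (contact force between carriage and work_block above 1.5 N and value of joint lock_lever below 0.6 rad), for 0.2 s.
2. the lock lever is swung over while the rod bears on the shoulder (contact force between carriage and work_block above 0.5 N and value of joint lock_lever above 1.35 rad), for 0.2 s.
At the end, for the whole second after the job is handed in: the rod still bears on the shoulder in the block (more than 0.5 N), the lock lever is over (more than 1.35 of 1.57 rad) and the carriage is at rest (all of step 2 and linear speed of carriage below 0.005 m/s); the robot touches nothing.
It fails at once if the rod is pressed on the shoulder with more than 15 N (contact force between carriage and work_block above 15 N).
It fails at once if a bystander is moved by more than 20 mm (distance of any of reel, tape_measure, screwdriver, tape_roll, can, cutter from where it was at the start of the episode above 0.02 m).
It also fails if it takes over 54 s, if anything falls off the work surface, if the arm or the gripper's body presses on something with over 40 N, if the wrist force passes 120 N, or if a joint passes its speed limit or range.

## Working session

There is one attempt and no reset: what is moved stays moved. The work goes in short steps, Python scripts to look and compute and a shell command to move; the robot and the scene stay as the last step left them, time stands still between calls to the robot, and variables do not carry over. Pictures are saved under pics/ and viewed, at most 10 in all, crops included, and the job is handed in when it is done.

```bash
ls; mkdir -p pics; python3 - <<'E'
from workcell import env
import cv2
for n in("scene","top"):
    c=env.read_camera(n); cv2.imwrite(f"pics/{n}0.png",c["image"][:,:,::-1])
    print(n,c["K"].tolist(),c["R"].round(4).tolist(),c["t"].round(4).tolist())
s=env.get_state();print({k:(v if not hasattr(v,'round') else v) for k,v in s.items()})
E
```

```text
nudge.py
pics
workcell.py
scene [[556.1779309911034, 0.0, 317.9792987971563], [0.0, 556.1779309911034, 243.80744357525907], [0.0, 0.0, 1.0]] [[-0.8963, -0.443, -0.0204], [-0.2428, 0.5286, -0.8134], [0.3711, -0.7241, -0.5814]] [0.5533, 0.2094, 1.1297]
top [[550.2524925800944, 0.0, 313.8148159974823], [0.0, 550.2524925800944, 242.12229937414537], [0.0, 0.0, 1.0]] [[0.0114, -0.9999, -0.004], [-0.9925, -0.0109, -0.1221], [0.122, 0.0053, -0.9925]] [0.026, 0.619, 1.0906]
{'clock': 0.1, 'joint_pos': array([-1.44856666e+00,  3.13904604e-01,  4.50892816e-02,  1.30361772e+00,
        7.74145592e-06,  1.43118410e+00]), 'qvel': array([-0.00086262, -0.00016897,  0.00136647, -0.00084917,  0.00195592,
        0.00132659]), 'tau': array([ 2.05807984e-03, -4.81727493e+01,  2.99242991e+01,  1.29340179e-02,
       -7.19787340e-05,  1.00228817e-05]), 'tcp_pos': array([ 0.14877782, -0.55497539,  0.25250845]), 'orientation': array([-8.18292972e-04,  9.91441756e-01,  1.30547213e-01,  1.09830661e-05]), 'wrist_force': array([-0.4838721 , -0.2307017 , -0.83980724]), 'ft_torque': array([-0.00621604,  0.00627189, -0.0220922 ]), 'grip_force': 0.0, 'finger_gap': 0.08546813374208688}
```

View pics/scene0.png

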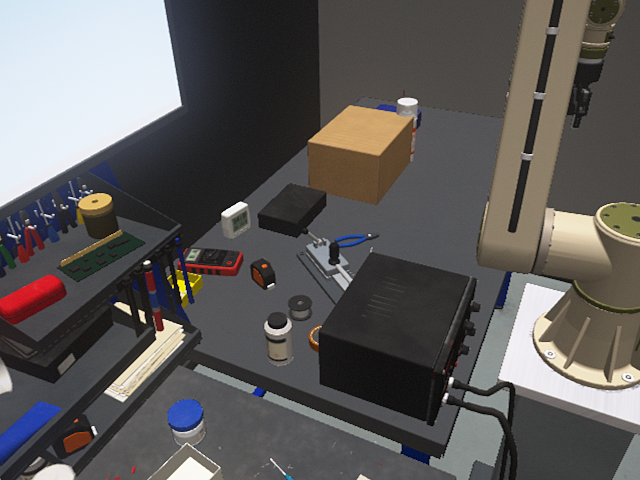

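View pics/top0.png

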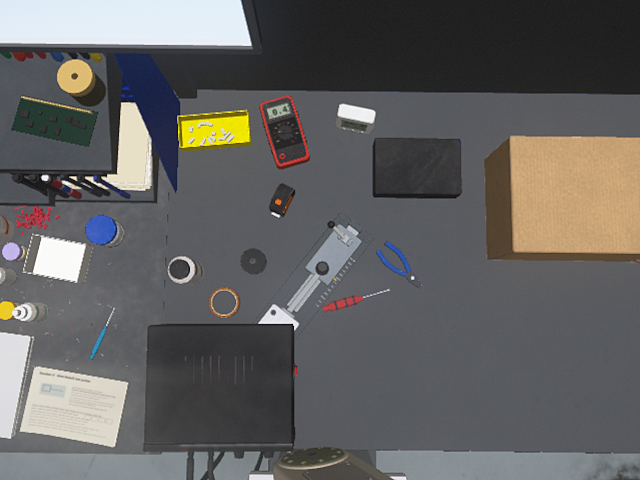

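The scene view shows the gauge behind the black box, with its knob at about (334,248). In the top view the knob is near (322,268), the lever ball near (332,224) and the block near (278,315), partly hidden by the box. I'll enlarge both.

```bash
python3 - <<'E'
import cv2,numpy as np
t=cv2.imread("pics/top0.png")[200:340,240:400]; s=cv2.imread("pics/scene0.png")[215:305,280:400]
cv2.imwrite("pics/c0.png",cv2.resize(t,None,fx=4.25,fy=4.25,interpolation=cv2.INTER_CUBIC)[:595])
cv2.imwrite("pics/c1.png",cv2.resize(s,None,fx=6,fy=6,interpolation=cv2.INTER_CUBIC))
E
```

```text
(no output)
```

View pics/c0.png

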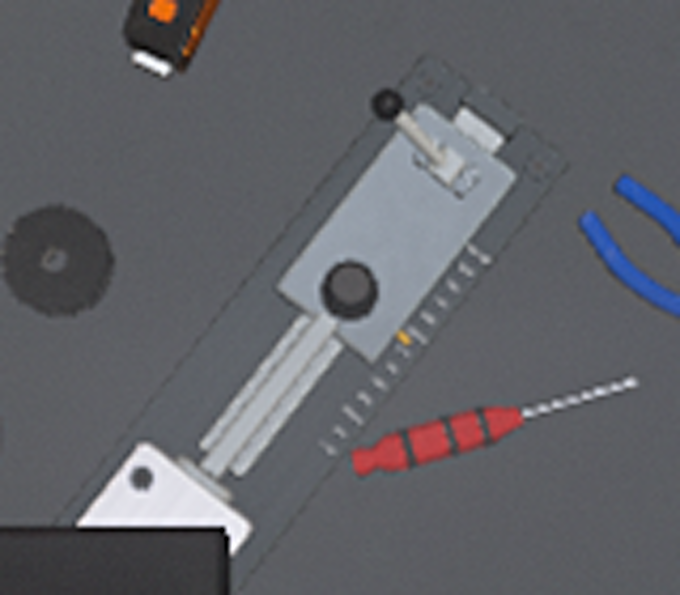

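View pics/c1.png

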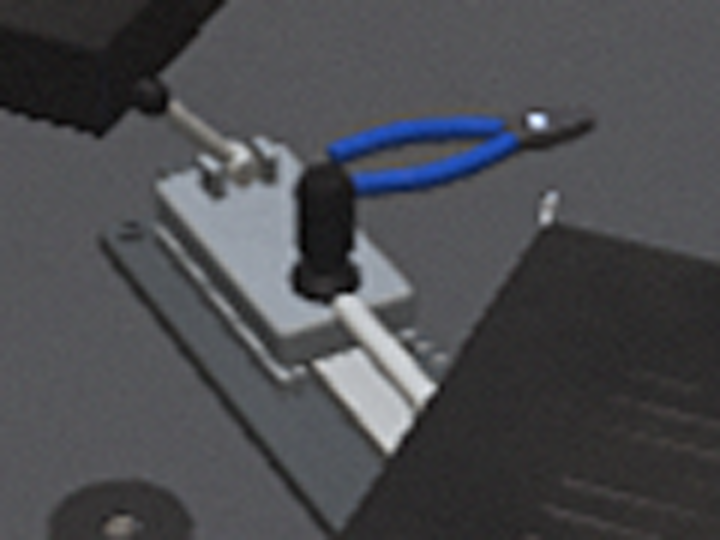

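```bash
cat > h.py <<'E'
import numpy as np,cv2
from workcell import env
def cam(n): return env.read_camera(n)
def ray(c,u,v):
    d=c["R"].T@np.linalg.inv(c["K"])@np.array([u,v,1.]); return -c["R"].T@c["t"],d/np.linalg.norm(d)
def plane(c,p,z):
    o,d=ray(c,*p); return o+d*(z-o[2])/d[2]
def tri(c1,p1,c2,p2):
    o1,d1=ray(c1,*p1);o2,d2=ray(c2,*p2)
    A=np.stack([d1,-d2],1);s=np.linalg.lstsq(A,o2-o1,rcond=None)[0]
    a=o1+s[0]*d1;b=o2+s[1]*d2;return (a+b)/2,np.linalg.norm(a-b)
E
python3 - <<'E'
from h import *
T=cam("top");S=cam("scene")
f=lambda x,y:(240+(x+.5)/4.25-.5,200+(y+.5)/4.25-.5); g=lambda x,y:(280+(x+.5)/6-.5,215+(y+.5)/6-.5)
P=[plane(T,f(*p),.048) for p in[(278,288),(375,361),(516,180),(426,104)]]
for p in P: print(p.round(4))
ax=(P[0]-P[3])+(P[1]-P[2]);ax/=np.linalg.norm(ax);print("axis",ax.round(3),np.arctan2(ax[1],ax[0]))
print("widths",np.linalg.norm(P[0]-P[1]),np.linalg.norm(P[1]-P[2]),np.linalg.norm(P[0]-P[3]))
print("saddle front mid->knob", ((P[0]+P[1])/2-.02*ax).round(4), "rear->",((P[2]+P[3])/2+.095*ax).round(4))
# dark knob top disc
im=T["image"].astype(int);m=(im.max(2)<75).astype(np.uint8)
for (x,y) in[(322,267),(331,224)]:
    w=m[y-12:y+13,x-12:x+13];n,l,st,ce=cv2.connectedComponentsWithStats(w)
    for i in range(1,n):
        if st[i,4]>15: print((x,y),st[i],ce[i]+[x-12,y-12])
k=f(350,285);print("knob plane .1",plane(T,k,.1).round(4))
print("knob tri",tri(T,k,S,g(328,172)))
b=tri(T,f(387,104),S,g(150,95));print("ball",b)
print("box",tri(T,(294,323),S,(372.5,253)),tri(T,(148,325),S,(321,334)))
print(plane(T,f(140,445),.068),plane(T,f(252,525),.068))
for nm,p,z in[("sd tip",(635,380),.01),("sd end",(352,462),.01),("reel",(57,260),.031)]:print(nm,plane(T,f(*p),z).round(3))
for p in [(378,240),(280,185),(295,190),(278,213),(180,268),(460,140),(374,195)]:print(p,plane(T,p,.05).round(3))
E
```

```text
[0.5658 0.05   0.048 ]
[0.5316 0.0036 0.048 ]
[ 0.6188 -0.0631  0.048 ]
[ 0.655  -0.0198  0.048 ]
axis [-0.791  0.612  0.   ] 2.4828793717330644
widths 0.05761628028034725 0.10972289006482802 0.1133828370165491
saddle front mid->knob [0.5645 0.0146 0.048 ] rear-> [0.5618 0.0167 0.048 ]
(322, 267) [ 6  7 13 13 72] [321.65277778 269.20833333]
(331, 224) [ 8  9  8  8 48] [330.52083333 224.25      ]
knob plane .1 [0.5635 0.0163 0.1   ]
knob tri (array([0.56427722, 0.01670965, 0.10134528]), np.float64(0.0018885598918523376))
ball (array([0.64776944, 0.00095647, 0.10322485]), np.float64(0.00339629500097196))
box (array([0.45510226, 0.06640316, 0.14108098]), np.float64(0.002948577371798499)) (array([0.44734899, 0.33148828, 0.14615232]), np.float64(0.005612761730940045))
[0.49063398 0.11259939 0.068     ] [0.45455267 0.06015918 0.068     ]
sd tip [ 0.526 -0.124  0.01 ]
sd end [0.484 0.014 0.01 ]
reel [0.579 0.158 0.031]
(378, 240) [ 0.623 -0.097  0.05 ]
(280, 185) [0.735 0.104 0.05 ]
(295, 190) [0.725 0.073 0.05 ]
(278, 213) [0.676 0.107 0.05 ]
(180, 268) [0.562 0.302 0.05 ]
(460, 140) [ 0.834 -0.268  0.05 ]
(374, 195) [ 0.716 -0.089  0.05 ]
```

```bash
echo '[[[0.57, -0.415, 0, 0, 0, -2.22], [0.57, -0.415, 0, 0, 0, -2.22], [0.57, -0.415, 0, 0, 0, -2.22], [0.57, -0.415, 0, 0, 0, -2.22], [0.57, -0.415, 0, 0, 0, -2.22], [0.57, -0.415, 0, 0, 0, -2.22], [0.57, -0.415, 0, 0, 0, -2.22], [0.57, -0.415, 0, 0, 0, -2.22]]]' | python3 nudge.py 0 30; cat >> h.py <<'E'
from scipy.spatial.transform import Rotation as Ro
U=np.array([-.791,.612,0]);V=np.array([-.612,-.791,0])
def to(p,yaw=None):
    "shift in tool axes (and turn) to world point p"
    s=env.get_state();w,x,y,z=s["orientation"];R=Ro.from_quat([x,y,z,w])
    print("shift",(R.inv().apply(np.array(p)-s["tcp_pos"])).round(4),"tool x yaw",np.arctan2(*R.as_matrix()[[1,0],0]).round(4))
    if yaw is not None: print("turn",(R.inv()*Ro.from_euler("z",yaw)*Ro.from_euler("x",np.pi)).as_rotvec().round(4))
    print("clock",s["clock"],"j6",s["joint_pos"].round(2),"F",s["wrist_force"].round(2),"Fu",(s["wrist_force"]@U).round(2))
E
python3 -c "
from h import *
to([.592,-.0065,.2525],2.483)"
```

```text
clock: 1.2
tcp_pos: [0.4641, -0.1648, 0.2534]
orientation: [0.0, 0.634, 0.773, -0.0]
wrist_force: [0.0, -0.3, -0.1]
finger_gap: -0.0
grip_force: 0.0
shift [0.1302 0.1564 0.0009] tool x yaw 1.7679
turn [ 1.000e-04  7.000e-04 -7.151e-01]
clock 1.2 j6 [-0.5   0.15 -0.16  1.26 -0.    0.87] F [ 0.02 -0.27 -0.07] Fu -0.18
```

```bash
echo '[[[0.13, 0.156, 0, 0, 0, -0.71], [0.13, 0.156, 0, 0, 0, -0.71], [0.13, 0.156, 0.05, 0, 0, -0.71], [0.13, 0.156, 0.05, 0, 0, -0.71], [0.13, 0.156, 0.05, 0, 0, -0.71], [0.13, 0.156, 0.05, 0, 0, -0.71]]]' | python3 nudge.py
python3 -c "
from h import *
to([.592,-.0065,.103],2.483)
for n in('top','scene'): cv2.imwrite(f'pics/{n}1.png',cam(n)['image'][:,:,::-1])
a=cv2.imread('pics/top1.png')[180:330,240:400];b=cv2.imread('pics/scene1.png')[170:320,270:430]
cv2.imwrite('pics/m1.png',cv2.hconcat([cv2.resize(a,(400,375)),cv2.resize(b,(400,375))]))"
```

```text
clock: 1.95
tcp_pos: [0.5913, -0.0097, 0.2035]
orientation: [-0.0, 0.329, 0.944, -0.0]
wrist_force: [-0.2, 0.3, -0.2]
finger_gap: 0.0001
grip_force: 0.0
shift [0.0014 0.003  0.1005] tool x yaw 2.4701
turn [-0.0005 -0.     -0.0129]
clock 1.95 j6 [-0.15  0.36 -0.01  1.2  -0.    0.52] F [-0.16  0.25 -0.22] Fu 0.28
```

View pics/m1.png

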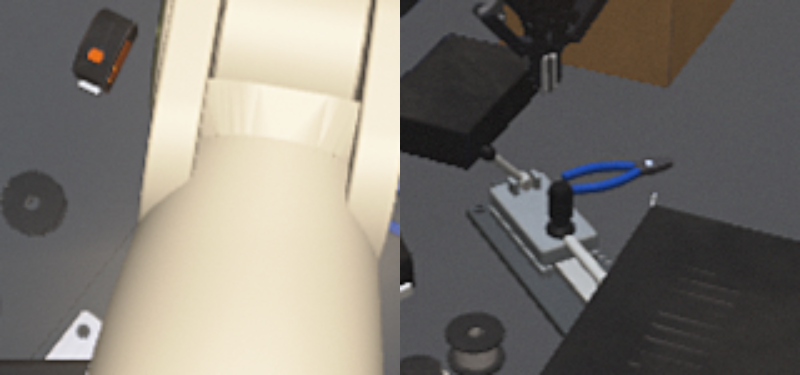

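The arm hides the gauge in the top half of this picture. In the scene half the closed fingers (tips at about (548,88)) hang above and behind the knob at (560,205). I'll lower them behind the knob.

```bash
echo '[[[0, 0.003, 0.05, 0, 0, 0], [0, 0.003, 0.1, 0, 0, 0], [0, 0.003, 0.1, 0, 0, 0]]]' | python3 nudge.py
python3 -c "
from h import *
to(np.array([.5635,.0155,.103])-.022*U,2.483)
cv2.imwrite('pics/m2.png',cv2.resize(cam('scene')['image'][190:310,270:430,::-1],(640,480),interpolation=cv2.INTER_CUBIC))"
```

```text
clock: 2.42
tcp_pos: [0.5901, -0.0076, 0.1005]
orientation: [-0.004, 0.33, 0.944, -0.001]
wrist_force: [-0.7, 0.3, -0.2]
finger_gap: -0.0002
grip_force: 0.0
shift [ 0.0132  0.0018 -0.0024] tool x yaw 2.4696
turn [-0.0038 -0.0063 -0.0134]
clock 2.425 j6 [-0.15  0.43 -0.16  0.98 -0.    0.52] F [-0.67  0.32 -0.17] Fu 0.73
```

View pics/m2.png

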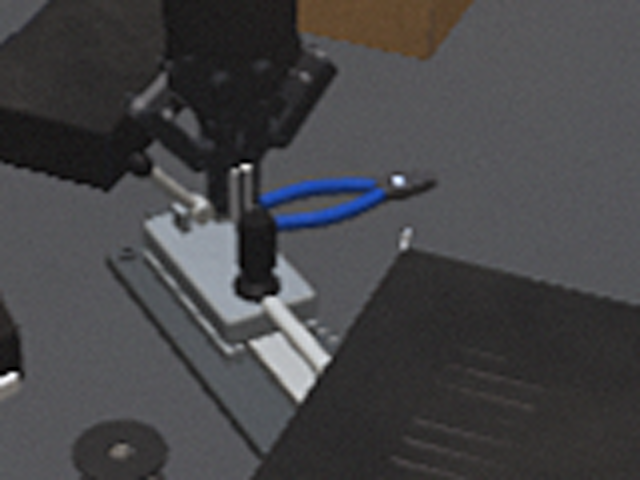

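The fingertips are just behind the knob at (258,240), overlapping its upper part, and clear of the lever. I'll push up to about 25 mm of travel; the shoulder can't be closer than 30 mm.

```bash
echo '[[[0.005, 0, 0, 0, 0, -0.013], [0.01, 0, 0, 0, 0, -0.013], [0.016, 0, 0, 0, 0, -0.013], [0.022, 0, 0, 0, 0, -0.013], [0.028, 0, 0, 0, 0, -0.013], [0.033, 0, 0, 0, 0, -0.013], [0.036, 0, 0, 0, 0, -0.013], [0.036, 0, 0, 0, 0, -0.013]]]' | python3 nudge.py
python3 -c "
from h import *
to(np.array([.5635,.0155,.103])+.018*U,2.483)"
```

```text
clock: 3.48
tcp_pos: [0.565, 0.0157, 0.1032]
orientation: [-0.0, 0.322, 0.947, 0.0]
wrist_force: [2.7, -1.7, 2.0]
finger_gap: 0.0002
grip_force: 1.5
shift [ 0.019  -0.001   0.0002] tool x yaw 2.4851
turn [ 0.0002 -0.0004  0.0021]
clock 3.475 j6 [-0.11  0.38 -0.24  0.95  0.    0.54] F [ 2.66 -1.73  2.01] Fu -3.16
```

```bash
echo '[[[0.002, 0, 0, 0, 0, 0], [0.004, 0, 0, 0, 0, 0], [0.006, 0, 0, 0, 0, 0], [0.007, 0, 0, 0, 0, 0]]]' | python3 nudge.py; python3 -c "
from h import *
to([.5,.06,.103])"
```

```text
clock: 3.98
tcp_pos: [0.5596, 0.0198, 0.1032]
orientation: [-0.0, 0.323, 0.947, 0.0]
wrist_force: [3.4, -1.4, 1.6]
finger_gap: 0.0001
grip_force: 2.1
shift [ 0.0718 -0.0045  0.0002] tool x yaw 2.4848
clock 3.975 j6 [-0.11  0.37 -0.25  0.95  0.    0.55] F [ 3.43 -1.39  1.63] Fu -3.57
```

```bash
echo '[[[0.001, 0, 0, 0, 0, 0], [0.002, 0, 0, 0, 0, 0], [0.003, 0, 0, 0, 0, 0], [0.004, 0, 0, 0, 0, 0]]]' | python3 nudge.py; python3 -c "
from h import *
to([.5,.06,.103])"
```

```text
clock: 4.47
tcp_pos: [0.5565, 0.0221, 0.1032]
orientation: [0.0, 0.323, 0.947, -0.0]
wrist_force: [4.5, -2.2, 0.9]
finger_gap: -0.0
grip_force: 2.1
shift [ 0.0678 -0.0045  0.0002] tool x yaw 2.4848
clock 4.475 j6 [-0.1   0.37 -0.26  0.94 -0.    0.55] F [ 4.52 -2.17  0.94] Fu -4.91
```

```bash
echo '[[[0.001, 0, 0, 0, 0, 0], [0.002, 0, 0, 0, 0, 0], [0.003, 0, 0, 0, 0, 0], [0.004, 0, 0, 0, 0, 0]]]' | python3 nudge.py >/dev/null; python3 -c "
from h import *
to([.5,.06,.103])"
```

```text
shift [ 0.0638 -0.0045  0.0002] tool x yaw 2.4848
clock 4.975 j6 [-0.1   0.36 -0.27  0.94 -0.    0.56] F [ 4.47 -1.25  0.86] Fu -4.3
```

```bash
echo '[[[0.001, 0, 0, 0, 0, 0], [0.002, 0, 0, 0, 0, 0], [0.003, 0, 0, 0, 0, 0], [0.004, 0, 0, 0, 0, 0]]]' | python3 nudge.py >/dev/null; python3 -c "
from h import *
to([.5,.06,.103])"
```

```text
shift [ 0.0598 -0.0045  0.0003] tool x yaw 2.4848
clock 5.475 j6 [-0.1   0.36 -0.27  0.94 -0.    0.56] F [ 3.72 -0.68  0.88] Fu -3.36
```

```bash
echo '[[[0.001, 0, 0, 0, 0, 0], [0.002, 0, 0, 0, 0, 0], [0.003, 0, 0, 0, 0, 0], [0.004, 0, 0, 0, 0, 0]]]' | python3 nudge.py >/dev/null; python3 -c "
from h import *
to([.5,.06,.103])"
```

```text
shift [ 0.0558 -0.0045  0.0002] tool x yaw 2.4848
clock 5.975 j6 [-0.09  0.35 -0.28  0.94 -0.    0.56] F [ 3.84 -1.21  0.6 ] Fu -3.78
```

```bash
echo '[[[0.001, 0, 0, 0, 0, 0], [0.002, 0, 0, 0, 0, 0], [0.003, 0, 0, 0, 0, 0], [0.004, 0, 0, 0, 0, 0]]]' | python3 nudge.py >/dev/null; python3 -c "
from h import *
to([.5,.06,.103])"
```

```text
shift [ 0.0518 -0.0044  0.0003] tool x yaw 2.4848
clock 6.475 j6 [-0.09  0.35 -0.29  0.93 -0.    0.57] F [ 4.14 -1.14  0.64] Fu -3.97
```

```bash
echo '[[[0.001, 0, 0, 0, 0, 0], [0.002, 0, 0, 0, 0, 0], [0.003, 0, 0, 0, 0, 0], [0.004, 0, 0, 0, 0, 0]]]' | python3 nudge.py >/dev/null; python3 -c "
from h import *
to([.5,.06,.103])"
```

```text
shift [ 0.0478 -0.0044  0.0002] tool x yaw 2.4847
clock 6.975 j6 [-0.08  0.34 -0.3   0.93 -0.    0.57] F [ 3.51 -1.57 -0.26] Fu -3.74
```

```bash
echo '[[[0.001, 0, 0, 0, 0, 0], [0.002, 0, 0, 0, 0, 0], [0.003, 0, 0, 0, 0, 0], [0.004, 0, 0, 0, 0, 0]]]' | python3 nudge.py >/dev/null; python3 -c "
from h import *
to([.5,.06,.103])"
```

```text
shift [ 0.0438 -0.0044  0.0002] tool x yaw 2.4848
clock 7.475 j6 [-0.08  0.34 -0.3   0.93 -0.    0.58] F [ 3.76 -3.28  0.64] Fu -4.98
```

```bash
echo '[[[0.001, 0, 0, 0, 0, 0], [0.002, 0, 0, 0, 0, 0], [0.003, 0, 0, 0, 0, 0]]]' | python3 nudge.py >/dev/null; python3 -c "
from h import *
to([.5,.06,.103])"
```

```text
shift [ 0.0413 -0.0044  0.0003] tool x yaw 2.4846
clock 7.85 j6 [-0.08  0.33 -0.31  0.93 -0.    0.58] F [ 4.49 -3.16 -1.52] Fu -5.48
```

```bash
echo '[[[0.001, 0, 0, 0, 0, 0], [0.001, 0, 0, 0, 0, 0], [0.001, 0, 0, 0, 0, 0]]]' | python3 nudge.py >/dev/null; python3 -c "
from h import *
to([.5,.06,.103])"; echo '[[[0, 0, 0, 0, 0, 0]]]' | python3 nudge.py >/dev/null; python3 -c "
from h import *
to([.5,.06,.103])"
```

```text
shift [ 0.0406 -0.0044  0.0002] tool x yaw 2.4844
clock 8.225 j6 [-0.08  0.33 -0.31  0.93 -0.    0.58] F [ 4.79 -3.1  -0.64] Fu -5.69
shift [ 0.0406 -0.0044  0.0003] tool x yaw 2.4845
clock 8.35 j6 [-0.08  0.33 -0.31  0.93 -0.    0.58] F [ 5.74 -4.48 -0.56] Fu -7.28
```

```bash
echo '[[[0.0005, 0, 0, 0, 0, 0], [0.001, 0, 0, 0, 0, 0], [0.001, 0, 0, 0, 0, 0], [0.001, 0, 0, 0, 0, 0]]]' | python3 nudge.py >/dev/null; python3 -c "
from h import *
to([.5,.06,.103])"; echo '[[[0, 0, 0, 0, 0, 0]]]' | python3 nudge.py >/dev/null; python3 -c "
from h import *
to([.5,.06,.103])"
```

```text
shift [ 0.0401 -0.0045  0.0003] tool x yaw 2.4842
clock 8.85 j6 [-0.08  0.33 -0.31  0.92 -0.    0.58] F [ 5.47 -5.53 -1.77] Fu -7.71
shift [ 0.0401 -0.0044  0.0002] tool x yaw 2.4841
clock 8.975 j6 [-0.08  0.33 -0.31  0.92 -0.    0.58] F [ 5.61 -5.6  -1.24] Fu -7.87
```

```bash
echo '[[[-0.002, 0, 0, 0, 0, 0], [-0.006, 0, 0, 0, 0, 0], [-0.015, 0, 0, 0, 0, 0], [-0.015, 0, -0.05, 0, 0, 0], [-0.03, 0.03, -0.1, 0, 0, 0], [-0.053, 0.08, -0.1, 0, 0, 0], [-0.053, 0.08, -0.1, 0, 0, 0], [-0.053, 0.08, -0.1, 0, 0, 0]]]' | python3 nudge.py
python3 -c "
from h import *
s=env.get_state();d=s['tcp_pos']-[.5635,.0155,0];print('u,v',d@U,d@V)
to(s['tcp_pos'])
for n in('top','scene'): cv2.imwrite(f'pics/{n}3.png',cam(n)['image'][:,:,::-1])
a=cv2.imread('pics/top3.png')[180:330,240:400];b=cv2.imread('pics/scene3.png')[180:330,270:430]
cv2.imwrite('pics/m3.png',cv2.hconcat([cv2.resize(a,(400,375)),cv2.resize(b,(400,375))]))"
```

```text
clock: 9.98
tcp_pos: [0.6234, 0.0707, 0.202]
orientation: [-0.002, 0.322, 0.947, -0.001]
wrist_force: [-0.4, -0.1, -0.7]
finger_gap: -0.0001
grip_force: 0.0
u,v -0.01353916363822271 -0.080330297019704
shift [0. 0. 0.] tool x yaw 2.4851
clock 9.975 j6 [-0.01  0.44  0.1   1.24 -0.    0.64] F [-0.4  -0.14 -0.67] Fu 0.23
```

View pics/m3.png

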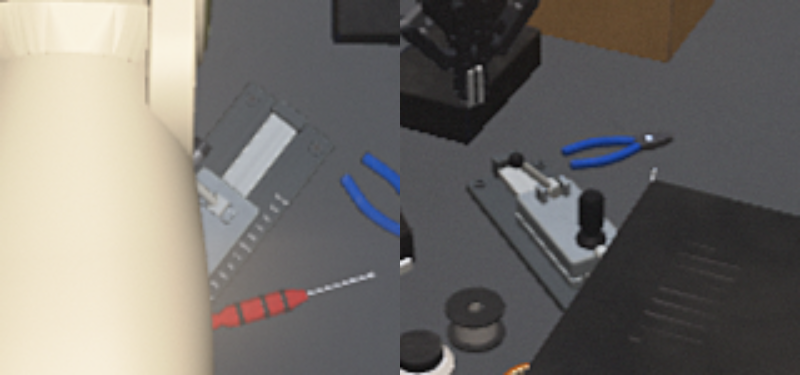

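The carriage has moved toward the block. The lever ball is visible at (516,159) in the right half, scene pixel about (316.4,243.6), still leaning to -y. The fingers are raised on its -y side.

```bash
python3 -c "
from h import *
c=cam('scene')
for p,z in(((316.4,243.4),.1),((270+192/2.5,180+194/2.5),.1)):
  q=plane(c,p,z);d=q-[.5635,.0155,0];print(q.round(4),'u',d@U,'v',d@V)
"
echo '[[[0, 0, 0.05, 0, 0, 0], [0, 0, 0.09, 0, 0, 0], [0, 0, 0.09, 0, 0, 0]]]' | python3 nudge.py
```

```text
[0.6028 0.0328 0.1   ] u -0.020482287503266333 v -0.037769195101924
[0.5179 0.0531 0.1   ] u 0.059060935542759874 v -0.0018426552651824996
clock: 10.5
tcp_pos: [0.6208, 0.0704, 0.1103]
orientation: [-0.004, 0.323, 0.946, -0.001]
wrist_force: [0.2, 1.4, -0.5]
finger_gap: -0.0002
grip_force: 0.0
```

```bash
echo '[[[-0.004, -0.005, 0, 0, 0, 0], [-0.004, -0.015, 0, 0, 0, 0], [-0.004, -0.025, 0, 0, 0, 0], [-0.004, -0.035, 0, 0, 0, 0], [-0.004, -0.045, 0, 0, 0, 0], [-0.004, -0.055, 0, 0, 0, 0], [-0.004, -0.065, 0, 0, 0, 0], [-0.004, -0.075, 0, 0, 0, 0]]]' | python3 nudge.py
python3 -c "
from h import *
s=env.get_state();d=s['tcp_pos']-[.5635,.0155,0];print('u,v',d@U,d@V,'Fv',s['wrist_force']@V);to(s['tcp_pos'])
c=cam('scene');cv2.imwrite('pics/m4.png',cv2.resize(c['image'][190:310,270:430,::-1],(640,480),interpolation=cv2.INTER_CUBIC))"
```

```text
clock: 11.5
tcp_pos: [0.5808, 0.0082, 0.1131]
orientation: [-0.0, 0.323, 0.947, -0.0]
wrist_force: [1.2, 0.3, -0.5]
finger_gap: -0.0002
grip_force: 0.6
u,v -0.01813811498845732 -0.0048421385983898335 Fv -0.960002563506783
shift [0. 0. 0.] tool x yaw 2.4844
clock 11.5 j6 [-0.12  0.4  -0.18  0.99 -0.    0.53] F [ 1.2   0.29 -0.47] Fu -0.77
```

View pics/m4.png

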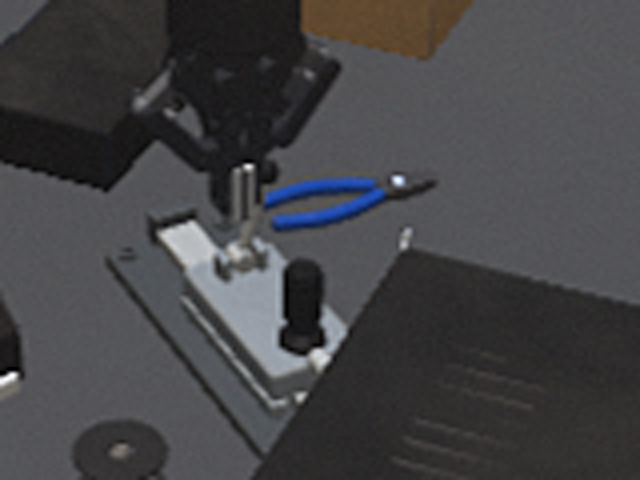

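The fingers have carried the lever past vertical, with the ball at (268,170). I'll creep on toward its stop, watching the force.

```bash
echo '[[[0, -0.003, 0, 0, 0, 0], [0, -0.006, 0, 0, 0, 0], [0, -0.009, 0, 0, 0, 0], [0, -0.012, 0, 0, 0, 0]]]' | python3 nudge.py
python3 -c "
from h import *
s=env.get_state();d=s['tcp_pos']-[.5635,.0155,0];print('u,v',d@U,d@V,'Fv',s['wrist_force']@V)"
```

```text
clock: 12.05
tcp_pos: [0.5743, -0.0005, 0.1131]
orientation: [-0.0, 0.322, 0.947, -0.0]
wrist_force: [1.0, 1.1, 0.1]
finger_gap: -0.0
grip_force: 0.5
u,v -0.018386711868990935 0.006055775246805448 Fv -1.5216844564794982
```

```bash
echo '[[[0, -0.002, 0, 0, 0, 0], [0, -0.004, 0, 0, 0, 0], [0, -0.006, 0, 0, 0, 0]]]' | python3 nudge.py
python3 -c "
from h import *
s=env.get_state();d=s['tcp_pos']-[.5635,.0155,0];print('u,v',d@U,d@V,'Fv',s['wrist_force']@V)"
```

```text
clock: 12.42
tcp_pos: [0.5707, -0.0053, 0.1132]
orientation: [0.0, 0.322, 0.947, 0.0]
wrist_force: [1.0, 0.5, -1.0]
finger_gap: 0.0002
grip_force: 0.7
u,v -0.018441856728993677 0.012060118971353817 Fv -1.0143979831057683
```

```bash
echo '[[[0, -0.002, 0, 0, 0, 0], [0, -0.004, 0, 0, 0, 0], [0, -0.004, 0, 0, 0, 0]]]' | python3 nudge.py
python3 -c "
from h import *
s=env.get_state();d=s['tcp_pos']-[.5635,.0155,0];print('u,v',d@U,d@V,'Fv',s['wrist_force']@V)"
```

```text
clock: 12.8
tcp_pos: [0.5681, -0.0087, 0.1132]
orientation: [-0.0, 0.323, 0.947, -0.0]
wrist_force: [-0.1, 0.4, -0.0]
finger_gap: 0.0
grip_force: 0.3
u,v -0.018418718266830253 0.016291416915636615 Fv -0.26525719986786694
```

```bash
echo '[[[0, -0.002, 0, 0, 0, 0], [0, -0.003, 0, 0, 0, 0], [0, -0.003, 0, 0, 0, 0]]]' | python3 nudge.py
python3 -c "
from h import *
s=env.get_state();d=s['tcp_pos']-[.5635,.0155,0];print('u,v',d@U,d@V,'Fv',s['wrist_force']@V)"
```

```text
clock: 13.18
tcp_pos: [0.5664, -0.011, 0.1133]
orientation: [0.0, 0.323, 0.947, -0.0]
wrist_force: [1.1, 0.0, -0.8]
finger_gap: 0.0002
grip_force: 0.3
u,v -0.018516638866426696 0.019165644331865413 Fv -0.7072582320730938
```

```bash
echo '[[[0, -0.001, 0, 0, 0, 0], [0, -0.002, 0, 0, 0, 0], [0, -0.003, 0, 0, 0, 0], [0, -0.003, 0, 0, 0, 0]]]' | python3 nudge.py
python3 -c "
from h import *
s=env.get_state();d=s['tcp_pos']-[.5635,.0155,0];print('u,v',d@U,d@V,'Fv',s['wrist_force']@V)"
```

```text
clock: 13.68
tcp_pos: [0.5653, -0.0124, 0.1134]
orientation: [0.0, 0.322, 0.947, 0.001]
wrist_force: [3.2, 4.9, -1.7]
finger_gap: -0.0002
grip_force: 2.3
u,v -0.01854587108760286 0.020953605792637404 Fv -5.876677661434854
```

Force rose to 5.9 N and motion stalled, so the lever is at its stop. Backing off.

```bash
echo '[[[0, 0.005, 0, 0, 0, 0], [0, 0.02, 0, 0, 0, 0], [0, 0.05, -0.02, 0, 0, 0], [0, 0.08, -0.08, 0, 0, 0], [0, 0.12, -0.1, 0, 0, 0], [0, 0.17, -0.1, 0, 0, 0], [0, 0.2, -0.1, 0, 0, 0], [0, 0.2, -0.1, 0, 0, 0]]]' | python3 nudge.py
python3 -c "
from h import *
s=env.get_state();print(s['qvel'].round(3))
for n in('top','scene'): cv2.imwrite(f'pics/{n}5.png',cam(n)['image'][:,:,::-1])
a=cv2.imread('pics/top5.png')[180:330,240:400];b=cv2.imread('pics/scene5.png')[200:300,275:382]
cv2.imwrite('pics/m5.png',cv2.hconcat([cv2.resize(a,(400,375)),cv2.resize(b,(400,375))]))"
```

```text
clock: 14.68
tcp_pos: [0.6875, 0.1477, 0.2121]
orientation: [-0.0, 0.321, 0.947, -0.0]
wrist_force: [-0.5, -1.3, -0.5]
finger_gap: -0.0001
grip_force: 0.0
[-0.036 -0.03  -0.051  0.002 -0.014 -0.014]
```

View pics/m5.png

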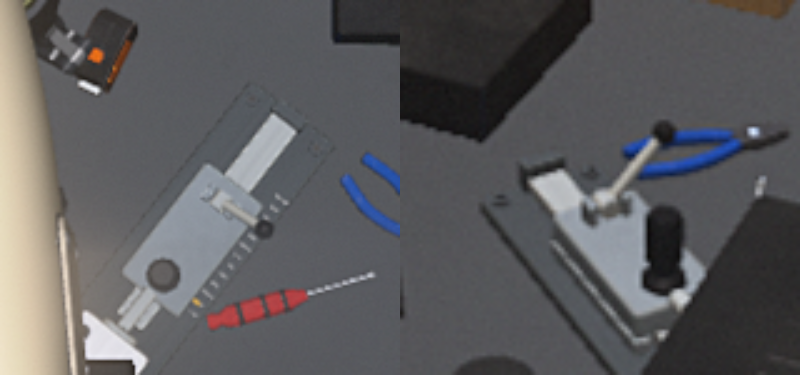

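```bash
echo '[[[0, 0, 0, 0, 0, 0], [0, 0, 0, 0, 0, 0], [0, 0, 0, 0, 0, 0], [0, 0, 0, 0, 0, 0]]]' | python3 nudge.py | tail -4; python3 -c "
from h import *
T=cam('top');S=cam('scene')
b,e=tri(T,(345.6,271.6),S,(345.4,234.9));d=b-[.5635,.0155,0];print('ball',b.round(4),e.round(4),'u',d@U,'v',d@V,'angle',np.pi/4+np.arctan2(d@V,b[2]-.057))
k=plane(T,(305.6,289),.1)-[.5635,.0155,0];print('knob u',k@U)
print(np.abs(env.get_state()['qvel']).max())"
```

```text
orientation: [0.0, 0.323, 0.946, 0.0]
wrist_force: [0.3, -0.2, 0.1]
finger_gap: 0.0001
grip_force: 0.0
ball [ 0.5561 -0.0287  0.0983] 0.0031 u -0.021191695742940192 v 0.039552554223656514 angle 1.5496662977380153
knob u 0.05366873976833926
0.0024097975867313215
```

```bash
python3 -c "
from h import *
a=cv2.imread('pics/scene3.png',0);b=cv2.imread('pics/scene5.png',0);c=cv2.imread('pics/scene0.png',0)
c3=lambda im,y0,y1,x0,x1:cv2.resize(im[y0:y1,x0:x1],None,fx=8,fy=8,interpolation=cv2.INTER_CUBIC)
t=c3(a,250,282,336,357)
for im in(a,b,c):
  r=cv2.matchTemplate(c3(im,225,300,300,380),t,cv2.TM_CCOEFF_NORMED);_,m,_,l=cv2.minMaxLoc(r);print(m,300+l[0]/8,225+l[1]/8)
"
```

```text
0.999643862247467 336.0 250.0
0.9618120193481445 335.375 249.25
0.8907222151756287 323.875 236.125
```

The matching shows the knob may have crept back slightly (about 1 px, perhaps 2–3 mm) during the lever swing. That could have unloaded the rod, so I'll press again gently to make sure.

```bash
python3 -c "
from h import *
to(np.array([.5635,.0155,.203])+.022*U)"
```

```text
shift [ 0.0405 -0.1777  0.0104] tool x yaw 2.4845
clock 15.375 j6 [ 0.09  0.58  0.37  1.35 -0.    0.75] F [-0.53  0.48 -0.34] Fu 0.72
```

```bash
echo '[[[0.04, -0.06, 0.01, 0, 0, 0], [0.04, -0.12, 0.01, 0, 0, 0], [0.04, -0.178, 0.01, 0, 0, 0], [0.04, -0.178, 0.01, 0, 0, 0], [0.04, -0.178, 0.06, 0, 0, 0], [0.04, -0.178, 0.11, 0, 0, 0], [0.04, -0.178, 0.11, 0, 0, 0], [0.04, -0.178, 0.11, 0, 0, 0]]]' | python3 nudge.py | tail -4; python3 -c "
from h import *
s=env.get_state();d=s['tcp_pos']-[.5635,.0155,0];print('u,v,z',d@U,d@V,d[2]);to(s['tcp_pos'])"
```

```text
orientation: [0.001, 0.322, 0.947, 0.0]
wrist_force: [0.3, -0.1, 0.4]
finger_gap: -0.0
grip_force: 0.0
u,v,z 0.020676181432932275 -0.000986117247798502 0.10475992105878769
shift [0. 0. 0.] tool x yaw 2.4854
clock 16.375 j6 [-0.09  0.35 -0.28  0.94 -0.    0.56] F [ 0.34 -0.08  0.44] Fu -0.32
```

```bash
echo '[[[0.004, 0, 0, 0, 0, 0], [0.008, 0, 0, 0, 0, 0], [0.01, 0, 0, 0, 0, 0], [0.011, 0, 0, 0, 0, 0], [0.011, 0, 0, 0, 0, 0]]]' | python3 nudge.py >/dev/null; python3 -c "
from h import *
to([.5,.06,.103])"; echo '[[[0.001, 0, 0, 0, 0, 0], [0.002, 0, 0, 0, 0, 0], [0.002, 0, 0, 0, 0, 0]]]' | python3 nudge.py >/dev/null; python3 -c "
from h import *
to([.5,.06,.103])"
```

```text
shift [ 0.0448 -0.0035  0.0004] tool x yaw 2.4848
clock 17.0 j6 [-0.08  0.34 -0.3   0.93 -0.    0.57] F [ 0.61  0.26 -0.86] Fu -0.33
shift [ 0.0437 -0.0036  0.0003] tool x yaw 2.4844
clock 17.375 j6 [-0.08  0.33 -0.31  0.93 -0.    0.58] F [ 4.06 -3.18 -0.82] Fu -5.16
```

```bash
echo '[[[0.001, 0, 0, 0, 0, 0], [0.001, 0, 0, 0, 0, 0]]]' | python3 nudge.py >/dev/null; python3 -c "
from h import *
to([.5,.06,.103])"; echo '[[[0.001, 0, 0, 0, 0, 0], [0.001, 0, 0, 0, 0, 0]]]' | python3 nudge.py >/dev/null; python3 -c "
from h import *
to([.5,.06,.103])"
```

```text
shift [ 0.0422 -0.0035  0.0003] tool x yaw 2.4846
clock 17.625 j6 [-0.08  0.33 -0.31  0.93 -0.    0.58] F [ 2.39 -3.51 -1.61] Fu -4.04
shift [ 0.0413 -0.0035  0.0003] tool x yaw 2.4847
clock 17.875 j6 [-0.08  0.33 -0.31  0.93 -0.    0.58] F [ 3.53 -3.86 -1.14] Fu -5.16
```

```bash
echo '[[[0.001, 0, 0, 0, 0, 0], [0.001, 0, 0, 0, 0, 0], [0.001, 0, 0, 0, 0, 0]]]' | python3 nudge.py >/dev/null; python3 -c "
from h import *
to([.5,.06,.103])"; echo '[[[0.001, 0, 0, 0, 0, 0], [0.001, 0, 0, 0, 0, 0], [0.001, 0, 0, 0, 0, 0]]]' | python3 nudge.py >/dev/null; python3 -c "
from h import *
to([.5,.06,.103])"
```

```text
shift [ 0.0407 -0.0035  0.0004] tool x yaw 2.4844
clock 18.25 j6 [-0.08  0.33 -0.31  0.93 -0.    0.58] F [ 4.86 -3.89 -2.09] Fu -6.23
shift [ 0.0401 -0.0035  0.0003] tool x yaw 2.4843
clock 18.625 j6 [-0.08  0.33 -0.32  0.92 -0.    0.58] F [ 5.31 -5.93 -3.6 ] Fu -7.83
```

```bash
echo '[[[0, 0, 0, 0, 0, 0], [-0.001, 0, 0, 0, 0, 0], [-0.003, 0, 0, 0, 0, 0], [-0.008, 0, 0, 0, 0, 0], [-0.018, 0, 0, 0, 0, 0], [-0.018, 0, -0.05, 0, 0, 0], [-0.018, 0.03, -0.1, 0, 0, 0], [-0.018, 0.08, -0.1, 0, 0, 0]]]' | python3 nudge.py | tail -3
cat > chk.py <<'E'
from h import *
import sys
b=cam('scene')['image'][:,:,::-1];cv2.imwrite(f'pics/{sys.argv[1]}.png',b);b=cv2.cvtColor(b.copy(),cv2.COLOR_BGR2GRAY)
c3=lambda im,y0,y1,x0,x1:cv2.resize(im[y0:y1,x0:x1],None,fx=16,fy=16,interpolation=cv2.INTER_CUBIC)
for f in('scene3','scene5'):
  a=cv2.imread(f'pics/{f}.png',0);o=(0,0) if f=='scene3' else(-1,-1)
  t=c3(a,251,276,337,355)
  _,m,_,l=cv2.minMaxLoc(cv2.matchTemplate(c3(b,240,290,325,365),t,cv2.TM_CCOEFF_NORMED));print(f,round(m,3),'shift px',325+l[0]/16-337,240+l[1]/16-251)
E
python3 chk.py s6; echo '[[[0, 0.05, 0, 0, 0, 0], [0, 0.1, 0, 0, 0, 0], [0, 0.1, 0, 0, 0, 0], [0, 0.1, 0, 0, 0, 0], [0, 0.1, 0, 0, 0, 0], [0, 0.1, 0, 0, 0, 0], [0, 0.1, 0, 0, 0, 0], [0, 0.1, 0, 0, 0, 0]]]' | python3 nudge.py | head -2; python3 chk.py s7
```

```text
wrist_force: [0.7, -0.4, -0.6]
finger_gap: -0.0002
grip_force: 0.0
scene3 0.998 shift px 0.0 0.0
scene5 0.987 shift px 0.75 0.875
clock: 20.68
tcp_pos: [0.657, 0.1702, 0.2036]
scene3 0.998 shift px 0.0 0.0
scene5 0.987 shift px 0.75 0.875
```

```bash
python3 -c "
from workcell import env
print(env.hand_in())"
```

```text
the job is handed in; nothing more can be done
None
```

I handed the job in at about 21 s: the rod is pressed on the shoulder (about 4 N, estimated from the wrist force), the lever is at its locked stop (about 1.55 rad) and the gripper is clear. The carriage slipped back roughly 3 mm during the lever swing, so the rod may have lost contact then. I pressed it home again with the lever over, and it held there after release; no verdict was returned.

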